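# Set out a bearing and hold the checker's sprung cover at the red pointer

## Task

Get the bearing checker ready for the white arm to load: lay the ball bearing flat on the middle of the narrow post, let go of it, then take the checker's sprung cover by its black bar, lift it until its yellow pointer lines up with the red pointer, and finish still holding it there. The cover springs shut if let go, so the program ends with the gripper holding it. Do not shift the red pointer, and leave all the other things where they are.

Things in the scene. Friction and masses are not known exactly. Their poses are not given: they have to be found in the camera images.
- bearing_centre (a point): centre of the loose ball bearing, a plain steel ring-shaped disc 35 mm in diameter and 11 mm tall (60 g), lying flat on the worktop with its axis (z) upright; the point is 5.5 mm above its underside. Pinch it across its outer ring. A brass bushing and a steel gear may lie near it.
- post_top (a point): centre of the flat top face of the narrow post, which is fixed to the worktop: an orange round top 24 mm in diameter and 6 mm thick, 75 mm above the worktop, on a slim 16 mm column with a dark foot 52 mm wide and 8 mm tall. Keep the arm clear of the big black screen between the robot and the worktop on its right (x 0.24 to 0.30, y below -0.02, from 150 mm above the worktop upward).
- hinge_mid (a point): middle of the cover's hinge axis, 51 mm behind the middle of the bearing checker and 68 mm above the worktop. Axes are the checker's: x from its front to its back, y along the hinge, z up. The cover turns about this axis; a point of the cover at (x, z) from it goes, at cover angle a, to (x cos a + z sin a, -x sin a + z cos a).
- cover_bar (a point): centre of the black grip bar on the blue cover: a cylinder 34 mm long (along y) and 22 mm in diameter on a stem 10 mm wide (y) and 18 mm deep. Axes are the cover's; from the hinge axis it lies at x = -95, z = +36 mm (cover shut). 21 mm free height under the bar beside the stem. Held by its end faces (34 mm) or across 22 mm, it can turn in the fingers as the cover swings.
- yellow_tip (a point): tip of the yellow pointer, which is part of the cover and lies along the cover's x axis, 85 mm in front of the hinge axis on the left-hand side (y = +70 mm); axes are the cover's.
- red_tip (a point): tip of the red pointer, which turns stiffly on the same hinge axis just outside the yellow one (y = +79 mm), 85 mm from the axis; its x axis lies along the pointer. It marks the wanted angle. The two pointers are 4 mm apart sideways, so the yellow one passes it without touching.
- checker: bearing checker, fixed: a grey open-topped box 120 x 120 mm, 64 mm tall, under a blue cover; origin at the centre of its underside, x towards its back. On its left-hand (+y) side: an aluminium quadrant plate (61 to 64 mm from the middle, up to 140 mm above the worktop) and outside it the yellow and red pointers (out to 82 mm from the middle).
- cover (a joint): angle of the cover in rad: 0 shut (level), growing as its front edge rises, stop at 1.25. A spring pulls it shut: about 4 N at the bar to start, about 7 N at 0.8 rad.
- red_pointer (a joint): angle of the red pointer in rad, measured as the cover's is: the pointers line up when the two angles are equal. Between 0.4 and 0.8 at the start; stays where it is unless pushed.
- bushing: bystander, to be left where it is: brass flanged bushing, 34 mm wide, 28 mm tall; origin at the centre of its underside
- gear: bystander, to be left where it is: steel spur gear, 48 mm wide, 18 mm tall; origin at the centre of its underside
- bearing_block: bystander, to be left where it is: aluminium pillow block, 20x54x34 mm; origin at the centre of its underside
- screw_dish: bystander, to be left where it is: round metal dish of screws, 97 mm wide, 25 mm tall; origin at the centre of its underside
- multimeter: bystander, to be left where it is: orange and black multimeter, 139x74x48 mm; origin at the centre of its underside
- pliers: bystander, to be left where it is: red-handled pliers, 159x62x15 mm; origin at the centre of its underside

How it is judged:
On the way:
1. the bearing lies flat on the middle of the post, released (horizontal distance between bearing_centre and post_top below 0.008 m and z of bearing_centre in the frame of post_top between 0.0035 and 0.0085 m and angle between bearing_centre's own z axis and vertical below 0.1 rad and contact force between the fingers and bearing below 0.1 N), for 0.3 s.
At the end, for the whole second after the job is handed in: The bearing lies flat (within 0.1 rad) on the post, within 8 mm of its middle, untouched; the fingers hold the cover (at least 2 N) still (under 0.05 rad/s) with its yellow pointer within 0.09 rad (5 degrees) of the red pointer (horizontal distance between bearing_centre and post_top below 0.008 m and z of bearing_centre in the frame of post_top between 0.0035 and 0.0085 m and angle between bearing_centre's own z axis and vertical below 0.1 rad and contact force between the arm and bearing below 0.1 N and value of joint cover above 0.3 rad and angle between the x axis of yellow_tip and the x axis of red_tip, either way round below 0.09 rad and contact force between the fingers and cover above 2 N and velocity of joint cover between -0.05 and 0.05 rad/s); the arm keeps its last pose, push and grip.
It fails at once if the red pointer is shifted (its tip by more than 5 mm) (distance of red_tip from where it was at the start of the episode above 0.005 m).
It fails at once if another thing is moved by more than 30 mm (distance of any of bushing, gear, bearing_block, screw_dish, multimeter, pliers from where it was at the start of the episode above 0.03 m).
It also fails if it takes over 54 s, if anything falls off the work surface, if the arm or the gripper's body presses on something with over 40 N, if the wrist force passes 120 N, or if a joint passes its speed limit or range.

## Robot

A 6-joint arm with a two-finger parallel gripper is mounted at the origin on a cart in front of the work surface, level with it; the furniture and walls round the work are solid. World frame = base frame: x ahead of the robot, y to its left, z up, the work surface at z = 0. Lengths are in m, angles in rad, forces in N, time in s.
With the tool pointing down it reaches from about 0.35 to 0.975 m from the base axis. Payload 4.9 kg.
Tool frame: the origin (TCP) lies midway between the tips of the shut fingers; the grasp point (between the pads) lies 19 mm behind it; z points along the fingers, y is the line along which they close (so a half turn about z gives the same grasp; the last joint's range is limited). The gripper opens to 85 mm and grips with 20 to 120 N. Pads are 22 mm wide; open, the fingers measure 114 mm over their backs; the gripper's body (76 mm by 85 mm) begins 54 mm behind the grasp point. The pads swing forward as they close: fully open they stand 13 mm farther back than shut.
Start: joints at [1.039, 0.053, 1.613, -0, 1.476, -0.119], TCP at [0.251, 0.572, 0.231] pointing down, gripper open.
Joint ranges: [-3.01, 3.01], [-1.01, 2.22], [0.06, 2.58], [-1.02, 4.17], [0.09, 2.62], [-3.14, 3.14]. Speed limits (rad/s): [2.57, 2.57, 3.14, 3.14, 3.14, 3.14].

## Interface

Orientations are given as a rotation vector (axis times angle).
In Python, from station import ctrl, optics, job gives the robot as it stands.
- The arm moves only by the shell command python3 -m jog 'ROWS' [OPENING] [FORCE]. ROWS is JSON, a list of rows, each a list of 2 entries, a list of its own where there are three numbers: the shift along the tool's x, y, z in m, then the turn, a rotation vector about the tool's x, y, z in rad. A call has 1 to 5 rows; each row is the pose to reach, as a shift and turn from the pose commanded when the call began, along the tool's axes at that moment; what a row does not reach only later rows make up. A row lasts 1/10 s, in which the tool goes at most 50 mm and 8.59 degrees, less where a joint would pass 70% of its speed; a pose out of reach is approached as far as the arm can. A call with a gripper value outside its range is refused whole. OPENING is the opening, from 0 (shut) to 1 (fully open), set as the call begins (- or left out, the last holds). The fingers move at their own pace and stop on an object; FORCE is the grip in N (left out, the last holds). Time passes only in rows, so rows that repeat a pose let the fingers close. It gives the time, the measured TCP pose, the force, the opening and the grip force at its end, in the units of the state.
- ctrl.get_obs(): the state, without advancing time (a new reading comes with each control period).
- optics.get_image(name): name is "scene" or "side" or "wrist"; returns a dict with "image" (420x560x3 uint8, blue, green, red), "fx", "fy", "cx", "cy" (pixels), "D" ([k1, k2, p1, p2, k3] as OpenCV has them; the pictures are not rectified), "rvec" (rotation vector, rad) and "tvec" (3), from world to camera coordinates, as OpenCV has them; the wrist camera has in their place "mount" (4x4, takes a point from camera to tool coordinates, whose origin is the TCP and whose axes are the flange's). Camera axes: x right, y down, z forward; pixel columns grow to the right and rows downward; lengths in m; the calibration is good to about 2 mm. A picture is of the moment at which its call begins: read the wrist's pose just before it. There is no depth.
- job.finish_job(): hands the job in; it is judged then, once.
The state is a dict: "t": time; "q": joint angles; "dq": joint speeds; "effort": joint torques, N m; "tool_pos": TCP position; "tool_rot": TCP orientation; "contact_force": force on the tool from outside, world axes, zero at the start; "wrist_torque": the same for the moment, N m; "opening": finger opening in m; "grip_force": force on a finger pad.
Only numpy, scipy, OpenCV 4.12 (cv2) and the standard library are available. Lean on these libraries where they do the work, as an engineer would, in place of code of your own. Each camera call takes 0.05 s, during which the arm holds its last target. There are 200 camera calls.

## Working session

There is one attempt and no reset: what is moved stays moved. The work goes in short steps, Python scripts to look and compute and a shell command to move; the robot and the scene stay as the last step left them, time stands still between calls to the robot, and variables do not carry over. Pictures are saved under pics/ and viewed, at most 10 in all, crops included, and the job is handed in when it is done.

```bash
ls; mkdir -p pics; cat > h.py <<'E'
import numpy as np,cv2,json
from scipy.spatial.transform import Rotation as R
from station import ctrl,optics,job
def cam(n):
    o=ctrl.get_obs(); d=optics.get_image(n)
    K=np.array([[d['fx'],0,d['cx']],[0,d['fy'],d['cy']],[0,0,1.]])
    if 'mount' in d:
        T=np.eye(4);T[:3,:3]=R.from_rotvec(o['tool_rot']).as_matrix();T[:3,3]=o['tool_pos']
        C=T@np.array(d['mount']); W=np.linalg.inv(C)
        rm,t=W[:3,:3],W[:3,3]
    else: rm,t=R.from_rotvec(np.ravel(d['rvec'])).as_matrix(),np.ravel(d['tvec'])
    return dict(img=np.array(d['image']),K=K,D=np.array(d['D'],float),R=rm,t=t)
def save(n,f):
    c=cam(n); cv2.imwrite('pics/'+f+'.png',c['img']); np.savez('pics/'+f+'.npz',**c); return c
def load(f): return dict(np.load('pics/'+f+'.npz'))
def ray(c,u,v):
    p=cv2.undistortPoints(np.array([[[u,v]]],float),c['K'],c['D']).ravel()
    return -c['R'].T@c['t'], c['R'].T@np.array([p[0],p[1],1])
def onz(c,u,v,z):
    o,d=ray(c,u,v); return o+d*(z-o[2])/d[2]
def proj(c,P):
    return cv2.projectPoints(np.array(P,float).reshape(-1,3),cv2.Rodrigues(c['R'])[0],c['t'],c['K'],c['D'])[0].reshape(-1,2)
def tri(*l):
    A=0;b=0
    for c,u,v in l:
        o,d=ray(c,u,v); d/=np.linalg.norm(d); M=np.eye(3)-np.outer(d,d); A=A+M;b=b+M@o
    return np.linalg.solve(A,b)
def rows(P,Rt=None):
    "shift+turn in tool axes from present pose to P"
    o=ctrl.get_obs();r=R.from_rotvec(o['tool_rot'])
    s=r.inv().apply(np.array(P)-o['tool_pos']); w=(r.inv()*Rt).as_rotvec() if Rt is not None else np.zeros(3)
    return s.round(4),w.round(4)
E
python3 - <<'E'
from h import *
a=save('scene','s0');b=save('side','d0');w=save('wrist','w0')
print(ctrl.get_obs())
for c in(a,b,w): print(-c['R'].T@c['t'],c['R'][2])
cv2.imwrite('pics/s0b.png',cv2.resize(a['img'],(800,600),interpolation=cv2.INTER_CUBIC))
cv2.imwrite('pics/d0b.png',cv2.resize(b['img'],(800,600),interpolation=cv2.INTER_CUBIC))
E
```

```text
pics
{'t': 0.15, 'q': array([ 1.03896680e+00,  5.32495614e-02,  1.61397094e+00, -2.87580196e-05,
        1.47598980e+00, -1.19032053e-01]), 'dq': array([-9.58288694e-05, -2.32219717e-03, -3.36064317e-03,  8.77030018e-05,
        4.96446383e-04, -2.49804922e-04]), 'effort': array([ 3.83166589e-04, -3.94242275e+01, -3.70722020e+01, -1.03164216e-04,
        4.60217561e-03,  4.67811773e-06]), 'tool_pos': array([0.25051293, 0.5720725 , 0.23032251]), 'tool_rot': array([-6.43721877e-01, -3.07443357e+00,  2.42161724e-03]), 'contact_force': array([-0.5432779 , -0.40838099,  0.7699218 ]), 'wrist_torque': array([0.00986776, 0.01722135, 0.05469467]), 'grip_force': 0.0, 'opening': 0.08531597748511399}
[0.14653793 0.51973436 0.93879499] [ 0.41023396 -0.47983513 -0.77554262]
[1.05191838 0.55794539 1.13997527] [-0.35708412 -0.43246957 -0.82792572]
[0.18385667 0.60173685 0.37256944] [ 0.26238722 -0.11620514 -0.95794014]
```

View pics/s0b.png

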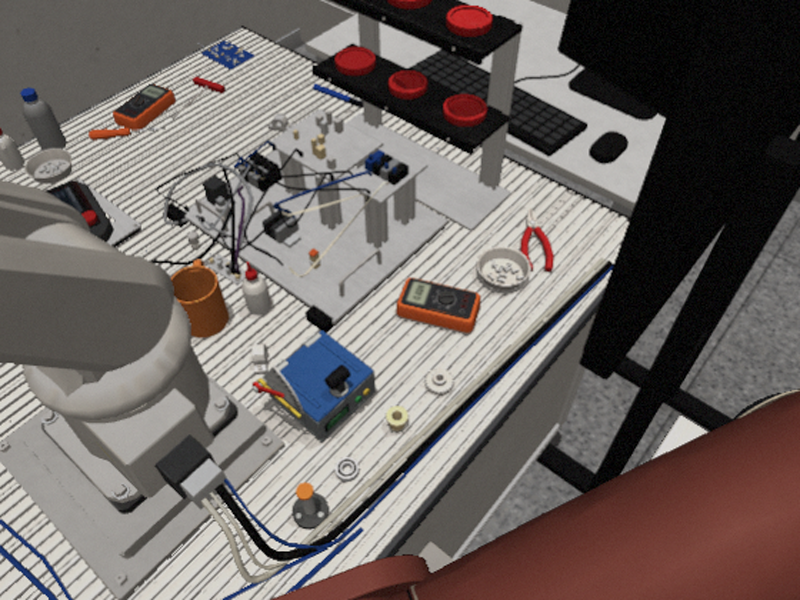

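View pics/d0b.png

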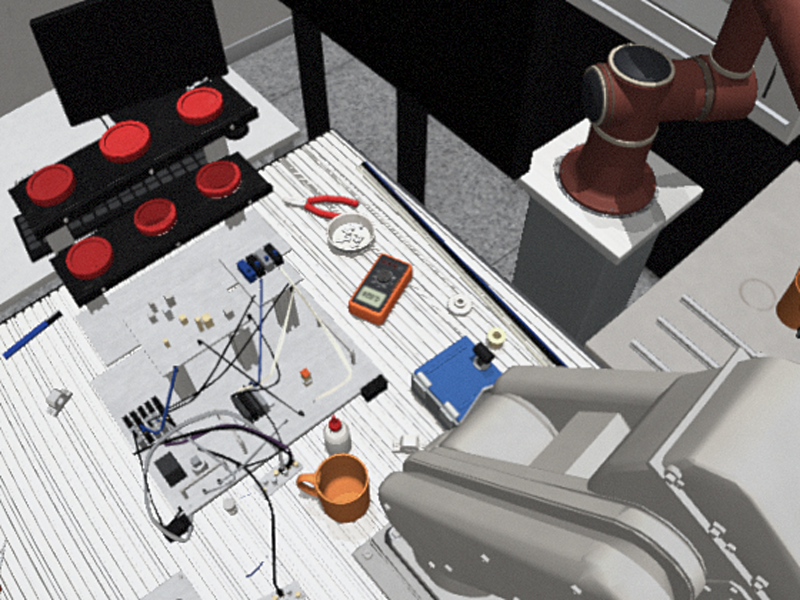

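The scene view (800x600) shows the bearing at (347,469), the post top at (305,490), the checker at (320,380) with its bar at (338,378), the red pointer by (265,388), the bushing at (397,416) and the gear at (439,381). The white arm hides part of the checker in the side view. I'll crop the scene view closer.

```bash
python3 - <<'E'
from h import *
a=load('s0')
cr=a['img'][220:378,160:328]
cv2.imwrite('pics/s0c.png',cv2.resize(cr,None,fx=3.75,fy=3.75,interpolation=cv2.INTER_CUBIC))
s=560/800
for n,u,v,z in [('bear',347,469,.0055),('post',305,490,.075),('bar',338,378,.104),('bush',397,416,.02),('gear',439,381,.01)]:
    print(n,onz(a,u*s,v*s,z).round(4))
E
```

```text
bear [0.4854 0.2483 0.0055]
post [0.4829 0.3268 0.075 ]
bar [0.556  0.1818 0.104 ]
bush [0.4803 0.1394 0.02  ]
gear [0.4729 0.0432 0.01  ]
```

View pics/s0c.png

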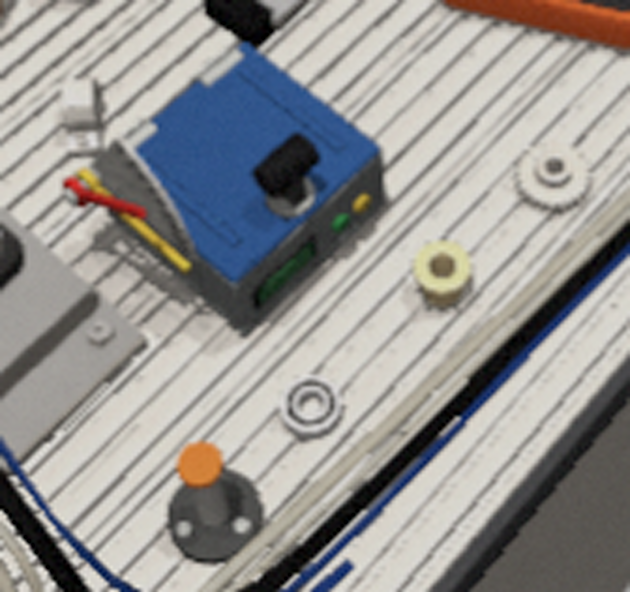

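View pics/w0.png

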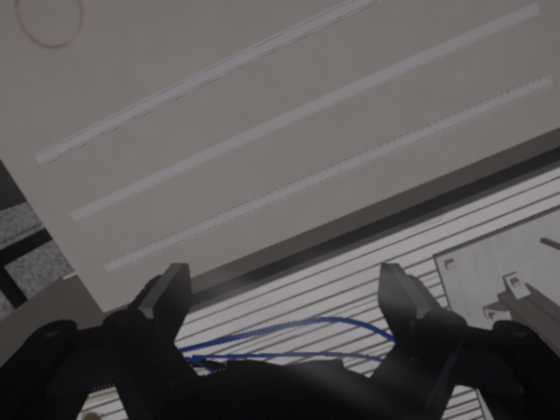

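The crop (scale 3.75, offset 160,220) shows the bearing at (311,405), the post top at (201,463), the bar centre at (287,165), the yellow tip at (187,266), the red tip at (145,213), and the box's bottom front corners at (247,330) and (380,205). Only the bench front is in the wrist view, so it is of no use here. Next I'll fit the checker pose.

```bash
python3 - <<'E'
from h import *
from scipy.optimize import least_squares
a=load('s0')
px=lambda u,v: np.array([u/3.75+160-.37,v/3.75+220-.37])
for n,u,v,z in [('bear',311,405,.0095),('post',201,463,.075)]: print(n,onz(a,*px(u,v),z).round(4))
L=np.array([[-.034,.070,.068],[-.044,0,.104],[-.06,.06,0],[-.06,-.06,0]])
U=np.array([px(187,266),px(287,165),px(247,330),px(380,205)]); ur=px(145,213)
def W(p,l): c,s=np.cos(p[2]),np.sin(p[2]); return np.array(l)@np.array([[c,s,0],[-s,c,0],[0,0,1]])+[p[0],p[1],0]
f=lambda p:(proj(a,W(p,L))-U).ravel()
r=least_squares(f,[.6,.18,0]);print(r.x,r.fun.round(1))
tip=lambda g:[.051-.085*np.cos(g),.079,.068+.085*np.sin(g)]
g=least_squares(lambda g:(proj(a,W(r.x,tip(g[0])))-ur).ravel(),[.6]);print(g.x,g.fun)
o=ctrl.get_obs();Rt=R.from_euler('x',np.pi)  # tool x=+x,y=-y
print(R.from_rotvec(o['tool_rot']).as_matrix().round(3))
m=optics.get_image('wrist')['mount'];print(np.round(m,3))
E
```

```text
bear [0.4855 0.2488 0.0095]
post [0.4832 0.3273 0.075 ]
[ 0.6058603   0.17841641 -0.02310147] [ 0.2 -0.2 -0.8 -1.3 -0.5  1.9  1.3 -0.5]
[0.6210992] [-0.32717406  0.22155855]
[[-0.916  0.401 -0.001]
 [ 0.401  0.916 -0.001]
 [ 0.    -0.002 -1.   ]]
[[ 0.001 -0.958 -0.287  0.073]
 [ 1.     0.001  0.001  0.   ]
 [-0.    -0.287  0.958 -0.142]
 [ 0.     0.     0.     1.   ]]
```

```bash
python3 -m jog '[[[-0.02,-0.011,0],[0,0,-0.05]],[[-0.056,-0.03,0],[0,0,-0.14]],[[-0.095,-0.052,0],[0,0,-0.24]],[[-0.135,-0.073,0.01],[0,0,-0.33]],[[-0.17,-0.093,0.015],[0,0,-0.412]]]' 0.65
python3 -c "
from h import *
print(rows([.485,.27,.18],R.from_euler('zx',[0,np.pi])*R.from_euler('z',np.pi)))"
```

```text
t: 0.7
tool_pos: [0.3698, 0.4173, 0.2156]
tool_rot: [0.004, -3.141, 0.001]
contact_force: [0.8, -0.4, -0.7]
opening: 0.0553
grip_force: 0.0
(array([-0.1148, -0.1476,  0.0356]), array([-0.0006, -0.0003,  0.0026]))
```

```bash
python3 -m jog '[[[-0.03,-0.038,0.01],[0,0,0]],[[-0.058,-0.075,0.018],[0,0,0]],[[-0.085,-0.11,0.027],[0,0,0]],[[-0.105,-0.138,0.033],[0,0,0]],[[-0.115,-0.148,0.036],[0,0,0]]]'
python3 -m jog '[[[0,0,0],[0,0,0]],[[0,0,0],[0,0,0]]]'
python3 -c "
from h import *
w=save('wrist','w1')
b=save('side','d1');s=save('scene','s1')
print(ctrl.get_obs()['tool_pos'])
"
```

```text
t: 1.2
tool_pos: [0.4849, 0.2684, 0.1793]
tool_rot: [-0.007, -3.14, 0.001]
contact_force: [-0.0, 0.2, -0.4]
opening: 0.0559
grip_force: 0.0
t: 1.4
tool_pos: [0.4837, 0.2718, 0.1804]
tool_rot: [-0.001, -3.141, -0.001]
contact_force: [-1.3, 1.2, 0.3]
opening: 0.0551
grip_force: 0.0
[0.48339642 0.27234423 0.1807086 ]
```

View pics/w1.png

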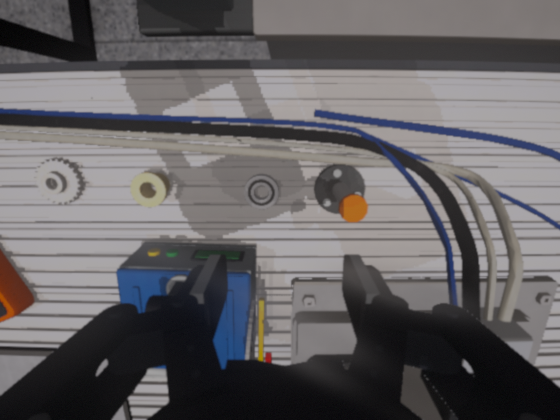

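The wrist view shows the bearing at (262,192), the post top at (353,208), and the yellow and red pointers at the bottom (261,330)/(267,357).

```bash
python3 - <<'E'
from h import *
w=load('w1');s=load('s1')
print(onz(w,262,191.5,.009),onz(w,353,208,.075))
px=lambda u,v: np.array([u/3.75+160-.37,v/3.75+220-.37])
print(tri((w,262,191.5),(s,*px(311,405))),tri((w,353,208),(s,*px(201,463))))
E
```

```text
[0.486835   0.24966784 0.009     ] [0.48450164 0.32762559 0.075     ]
[0.48578826 0.24942816 0.01053525] [0.48380523 0.32742428 0.0751465 ]
```

```bash
python3 -m jog '[[[0,-0.008,0.025],[0,0,0]],[[-0.002,-0.018,0.065],[0,0,0]],[[-0.002,-0.023,0.105],[0,0,0]],[[-0.002,-0.023,0.13],[0,0,0]],[[-0.002,-0.023,0.13],[0,0,0]]]'
python3 -m jog '[[[0,0,0],[0,0,0]],[[0,0,0],[0,0,0]],[[0,0,0],[0,0,0]]]'
```

```text
t: 2.05
tool_pos: [0.482, 0.2476, 0.046]
tool_rot: [0.001, -3.133, 0.004]
contact_force: [-0.1, -0.7, -0.8]
opening: 0.0555
grip_force: 0.0
t: 2.35
tool_pos: [0.4876, 0.2489, 0.0528]
tool_rot: [0.0, 3.138, 0.002]
contact_force: [-0.2, 0.9, -0.4]
opening: 0.0559
grip_force: 0.0
```

```bash
python3 -m jog '[[[0,0,0.01],[0,0,0]],[[0,0,0.022],[0,0,0]],[[0,0,0.034],[0,0,0]],[[0,0,0.042],[0,0,0]],[[0,0,0.042],[0,0,0]]]'
python3 -m jog '[[[0,0,0],[0,0,0]],[[0,0,0],[0,0,0]],[[0,0,0],[0,0,0]],[[0,0,0],[0,0,0]]]'
```

```text
t: 2.85
tool_pos: [0.4843, 0.2473, 0.0059]
tool_rot: [-0.001, -3.137, 0.002]
contact_force: [-0.7, -0.2, 0.0]
opening: 0.0555
grip_force: 0.0
t: 3.25
tool_pos: [0.4864, 0.2481, 0.0088]
tool_rot: [0.001, 3.141, 0.0]
contact_force: [0.5, -0.6, 1.1]
opening: 0.0553
grip_force: 0.0
```

Down 6 mm more, then close gently.

```bash
python3 -m jog '[[[0,-0.001,0.003],[0,0,0]],[[0,-0.001,0.006],[0,0,0]],[[0,-0.001,0.006],[0,0,0]],[[0,-0.001,0.006],[0,0,0]]]'
python3 -m jog '[[[0,0,0],[0,0,0]],[[0,0,0],[0,0,0]],[[0,0,0],[0,0,0]],[[0,0,0],[0,0,0]],[[0,0,0],[0,0,0]]]' 0.2 30
python3 -m jog '[[[0,0,0],[0,0,0]],[[0,0,0],[0,0,0]],[[0,0,0],[0,0,0]]]'
python3 -c "
from h import *
save('wrist','w2')"
```

```text
t: 3.65
tool_pos: [0.4858, 0.2469, 0.002]
tool_rot: [-0.001, -3.141, 0.0]
contact_force: [0.3, -0.6, 0.4]
opening: 0.0556
grip_force: 0.0
t: 4.15
tool_pos: [0.4863, 0.2471, 0.0026]
tool_rot: [0.001, 3.141, 0.0]
contact_force: [-0.3, 0.5, 1.8]
opening: 0.033
grip_force: 30.0
t: 4.45
tool_pos: [0.4863, 0.2472, 0.0026]
tool_rot: [0.001, 3.141, 0.0]
contact_force: [0.8, -0.7, 3.3]
opening: 0.0332
grip_force: 30.1
```

View pics/w2.png

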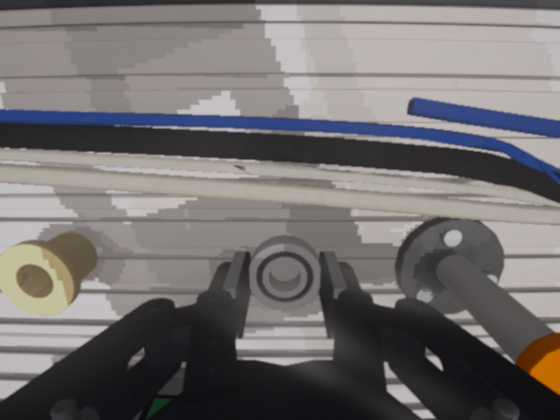

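The bearing is pinched between the pads, with its top ring centred at about (285,270).

```bash
python3 -c "
from h import *
print(onz(load('w2'),285,269,.011))"
python3 -m jog '[[[0,0,-0.01],[0,0,0]],[[0,0,-0.035],[0,0,0]],[[0,0,-0.065],[0,0,0]],[[0,0,-0.09],[0,0,0]],[[0,0,-0.105],[0,0,0]]]' - 45
python3 -m jog '[[[0,0.015,0],[0,0,0]],[[0,0.038,0],[0,0,0]],[[0,0.06,0],[0,0,0]],[[0.001,0.076,0],[0,0,0]],[[0.002,0.08,0],[0,0,0]]]'
python3 -m jog '[[[0,0,0],[0,0,0]],[[0,0,0],[0,0,0]],[[0,0,0],[0,0,0]],[[0,0,0],[0,0,0]]]'
python3 -c "
from h import *
c=save('wrist','w3');s=save('scene','s3')
k=cv2.resize(s['img'][270:390,180:300],(450,450),interpolation=cv2.INTER_CUBIC)
w=cv2.resize(c['img'][180:420,160:400],(450,450),interpolation=cv2.INTER_CUBIC)
cv2.imwrite('pics/m3.png',cv2.resize(np.hstack([k,w]),(800,400)))"
```

```text
[0.48285257 0.2477138  0.011     ]
t: 5.0
tool_pos: [0.4866, 0.2472, 0.1096]
tool_rot: [0.001, 3.139, 0.001]
contact_force: [0.1, 0.7, -0.5]
opening: 0.0323
grip_force: 44.7
t: 5.5
tool_pos: [0.483, 0.3284, 0.1058]
tool_rot: [0.002, -3.139, 0.001]
contact_force: [0.2, -0.5, -0.5]
opening: 0.0323
grip_force: 44.8
t: 5.9
tool_pos: [0.4842, 0.3264, 0.1073]
tool_rot: [0.003, 3.142, -0.0]
contact_force: [0.2, -0.6, -1.0]
opening: 0.0325
grip_force: 44.8
```

View pics/m3.png

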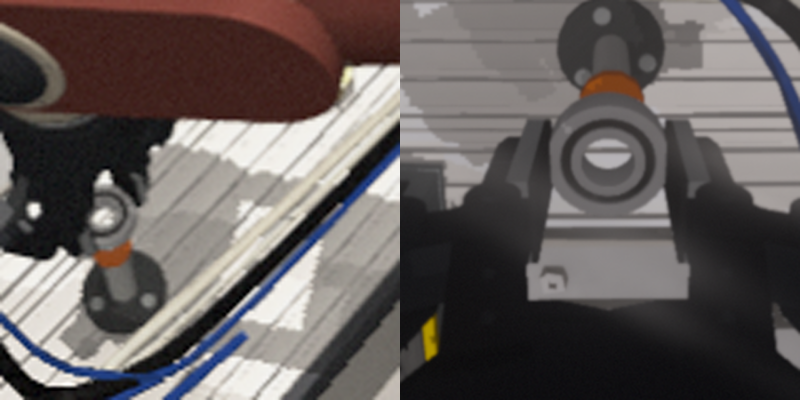

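In the wrist view the ring sits over the orange post and is centred sideways on it (609 against 612). I'll overlay the predicted flat outline to check for tilt.

```bash
python3 - <<'E'
from h import *
th=np.linspace(0,2*np.pi,60)
def ov(f,c0,u0,v0,n):
    c=load(f);k=4
    im=cv2.resize(c['img'][v0:v0+n,u0:u0+n],None,fx=400/n,fy=400/n,interpolation=cv2.INTER_CUBIC)
    for z,col in((.0055,(0,0,255)),(-.0055,(0,255,0))):
        P=np.array(c0)+np.c_[.0175*np.cos(th),.0175*np.sin(th),0*th+z]
        q=((proj(c,P)-[u0,v0])*400/n+400/n/2-.5)
        cv2.polylines(im,[np.int32(q)],True,col,1)
    return im
o=np.array([-.0034,.0005,.0029])
cv2.imwrite('pics/ov.png',np.hstack([ov('w2',np.array([.4863,.2472,.0026])+o,235,220,100),ov('w3',np.array([.4842,.3264,.1073])+o,235,220,100)]))
E
```

```text
(no output)
```

View pics/ov.png

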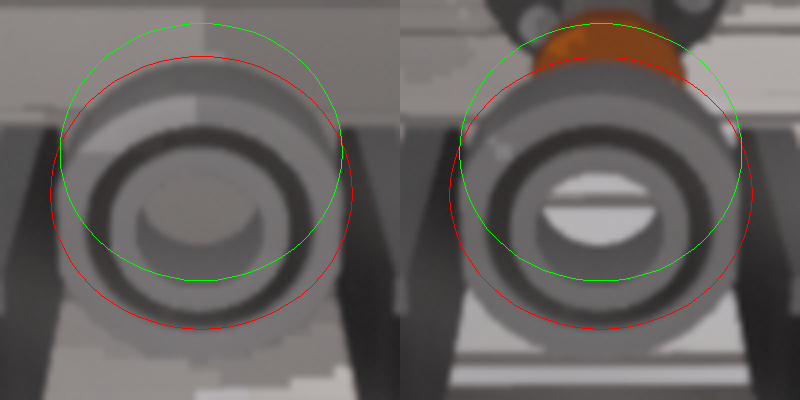

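The ring looks the same in both views and its aspect matches a flat ring. The true top centre is at (285,275), so there is no tilt and my first centre reading was just low. Now I'll lower it.

```bash
python3 -m jog '[[[0,0.001,0.006],[0,0,0]],[[0,0.001,0.014],[0,0,0]],[[0,0.001,0.021],[0,0,0]],[[0,0.001,0.025],[0,0,0]],[[0,0.001,0.025],[0,0,0]]]'
python3 -m jog '[[[0,0,0],[0,0,0]],[[0,0,0],[0,0,0]],[[0,0,0],[0,0,0]],[[0,0,0],[0,0,0]]]'
```

```text
t: 6.5
tool_pos: [0.4833, 0.3276, 0.0809]
tool_rot: [-0.001, -3.139, 0.002]
contact_force: [-0.4, 0.6, -0.6]
opening: 0.0327
grip_force: 44.8
t: 6.9
tool_pos: [0.4843, 0.3281, 0.0827]
tool_rot: [0.001, 3.141, 0.0]
contact_force: [-0.7, 0.7, -0.6]
opening: 0.0322
grip_force: 44.8
```

```bash
python3 -m jog '[[[0,-0.001,0.0015],[0,0,0]],[[0,-0.001,0.003],[0,0,0]],[[0,-0.001,0.0045],[0,0,0]],[[0,-0.001,0.0045],[0,0,0]],[[0,-0.001,0.0045],[0,0,0]]]'
python3 -m jog '[[[0,0,0],[0,0,0]],[[0,0,0],[0,0,0]]]'
```

```text
t: 7.4
tool_pos: [0.484, 0.327, 0.0778]
tool_rot: [-0.001, -3.141, 0.0]
contact_force: [0.1, -0.2, -0.0]
opening: 0.0323
grip_force: 44.9
t: 7.6
tool_pos: [0.4841, 0.327, 0.0778]
tool_rot: [-0.001, -3.142, 0.0]
contact_force: [-1.0, -0.9, -0.8]
opening: 0.0325
grip_force: 44.9
```

Lowering in small steps until contact shows.

```bash
python3 -m jog '[[[0,0,0.0007],[0,0,0]],[[0,0,0.0007],[0,0,0]],[[0,0,0.0007],[0,0,0]]]'
python3 -m jog '[[[0,0,0.0007],[0,0,0]],[[0,0,0.0007],[0,0,0]],[[0,0,0.0007],[0,0,0]]]'
```

```text
t: 7.9
tool_pos: [0.4841, 0.327, 0.0778]
tool_rot: [-0.001, -3.142, 0.0]
contact_force: [-3.4, -1.9, 5.8]
opening: 0.0328
grip_force: 45.3
t: 8.2
tool_pos: [0.4841, 0.327, 0.0777]
tool_rot: [-0.001, -3.141, 0.0]
contact_force: [-4.5, -3.4, 9.8]
opening: 0.0326
grip_force: 45.7
```

```bash
python3 -m jog '[[[0,0,-0.001],[0,0,0]],[[0,0,-0.001],[0,0,0]]]' 0.65
python3 -m jog '[[[0,0,0],[0,0,0]],[[0,0,0],[0,0,0]],[[0,0,0],[0,0,0]],[[0,0,0],[0,0,0]],[[0,0,0],[0,0,0]]]'
python3 -m jog '[[[0,0,-0.005],[0,0,0]],[[0,0,-0.02],[0,0,0]],[[0,0,-0.045],[0,0,0]],[[0,0,-0.08],[0,0,0]],[[0,0,-0.11],[0,0,0]]]'
python3 -m jog '[[[0.005,-0.015,0],[0,0,0]],[[0.015,-0.05,0],[0,0,0]],[[0.025,-0.09,0],[0,0,0]],[[0.03,-0.12,0],[0,0,0]],[[0.03,-0.13,0],[0,0,0]]]'
python3 -m jog '[[[0,0,0],[0,0,0]],[[0,0,0],[0,0,0]],[[0,0,0],[0,0,0]]]'
python3 -c "
from h import *
c=save('wrist','w4');s=save('scene','s4')
k=cv2.resize(s['img'][220:378,160:318],(395,400),interpolation=cv2.INTER_CUBIC)
w=cv2.resize(c['img'],(400,300))
cv2.imwrite('pics/m4.png',np.hstack([k[:300+100],np.vstack([w,np.zeros((100,400,3),np.uint8)])]))"
```

```text
t: 8.4
tool_pos: [0.4842, 0.3271, 0.0772]
tool_rot: [0.001, 3.141, 0.001]
contact_force: [1.0, -0.4, -0.3]
opening: 0.0554
grip_force: 0.0
t: 8.9
tool_pos: [0.484, 0.327, 0.0773]
tool_rot: [-0.001, -3.142, 0.0]
contact_force: [1.0, 0.7, -0.2]
opening: 0.0558
grip_force: 0.0
t: 9.4
tool_pos: [0.4844, 0.3272, 0.1905]
tool_rot: [0.001, 3.14, 0.002]
contact_force: [-0.3, 0.2, 0.9]
opening: 0.0557
grip_force: 0.0
t: 9.9
tool_pos: [0.4531, 0.1948, 0.1875]
tool_rot: [0.005, 3.141, -0.001]
contact_force: [-0.8, -0.3, -0.4]
opening: 0.0554
grip_force: 0.0
t: 10.2
tool_pos: [0.4541, 0.1979, 0.1875]
tool_rot: [-0.0, 3.142, 0.001]
contact_force: [-0.1, 0.1, 0.4]
opening: 0.0555
grip_force: 0.0
```

View pics/m4.png

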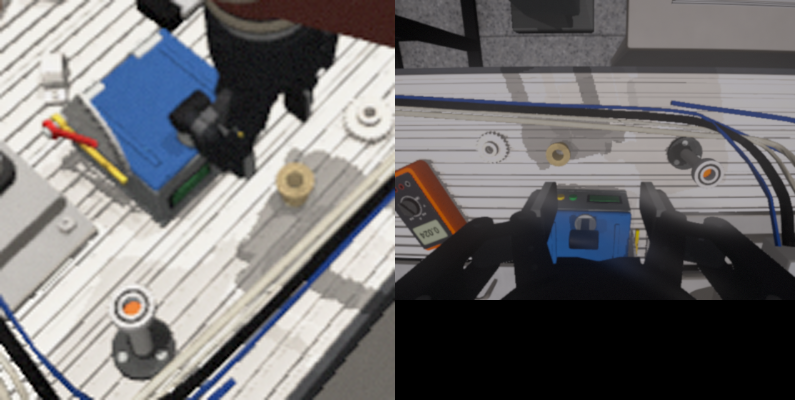

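The bearing sits flat on the post, with orange centred in its hole. The wrist view shows the bar at about (584,238) in the composite. Now I'll check the numbers.

```bash
python3 - <<'E'
from h import *
w=load('w4');s=load('s4')
f=lambda u,v:((u-395)*1.4,v*1.4)
g=lambda u,v:(160+u/2.5-.3,220+v/2.53-.3)
print('bearing',onz(s,*g(132,307),.086),onz(w,*f(707,173.5),.086))
print('bar',onz(w,*f(584,238),.104))
px=lambda u,v: (u/3.75+160-.37,v/3.75+220-.37)
print('bar scene',onz(load('s0'),*px(287,165),.104))
p=[.6059,.1784,-.0231];c,sn=np.cos(p[2]),np.sin(p[2]);M=np.array([[c,-sn],[sn,c]])
B=np.array(p[:2])+M@[-.044,0];print('bar fit',B)
# overlay points for wrist: predicted bar ends and box corners
P=[list(np.array(p[:2])+M@np.array(q[:2]))+[q[2]] for q in [(-.044,.017,.104),(-.044,-.017,.104),(-.06,.06,.064),(-.06,-.06,.064),(-.034,.07,.068)]]
print((proj(w,P)/1.4+[395,0]).round(0))
for a in(.55,.6,.62,.65):
  print(a,[-.095*np.cos(a)+.036*np.sin(a)+.095,.095*np.sin(a)+.036*np.cos(a)-.036])
print(rows([B[0],B[1],.145],R.from_rotvec([0,0,p[2]])*R.from_euler('x',np.pi)*R.from_euler('z',np.pi)))
E
```

```text
bearing [0.4828682  0.32777502 0.086     ] [0.48391101 0.32462698 0.086     ]
bar [0.5581278  0.18180241 0.104     ]
bar scene [0.5583228  0.18064793 0.104     ]
bar fit [0.56191174 0.17941631]
[[596. 241.]
 [568. 240.]
 [629. 211.]
 [539. 209.]
 [636. 230.]]
0.55 [np.float64(0.03282691064585069), np.float64(0.04434616954255483)]
0.6 [np.float64(0.03692024562580183), np.float64(0.04735311710927679)]
0.62 [np.float64(0.03859881239640227), np.float64(0.0484979646908952)]
0.65 [np.float64(0.041158749744337114), np.float64(0.05015172529268976)]
(array([-0.1079, -0.0185,  0.0423]), array([ 0.0001, -0.0003,  0.0236]))
```

```bash
python3 -m jog '[[[-0.02,-0.004,0.007],[0,0,0.005]],[[-0.05,-0.008,0.017],[0,0,0.012]],[[-0.08,-0.013,0.027],[0,0,0.018]],[[-0.1,-0.017,0.034],[0,0,0.024]],[[-0.1055,-0.0177,0.037],[0,0,0.024]]]'
python3 -m jog '[[[0,0,0],[0,0,0]],[[0,0,0],[0,0,0]],[[0,0,0],[0,0,0]],[[0,0,0],[0,0,0]]]'
python3 -m jog '[[[0,0,0.01],[0,0,0]],[[0,0,0.022],[0,0,0]],[[0,0,0.035],[0,0,0]],[[0,0,0.045],[0,0,0]],[[0,0,0.05],[0,0,0]]]'
python3 -m jog '[[[0,0,0],[0,0,0]],[[0,0,0],[0,0,0]],[[0,0,0],[0,0,0]],[[0,0,0],[0,0,0]]]'
python3 -c "
from h import *
c=save('wrist','w5')
s=save('scene','s5')
w=cv2.resize(c['img'][140:420,100:460],(514,400))
k=cv2.resize(s['img'][230:330,170:241],(284,400),interpolation=cv2.INTER_CUBIC)
cv2.imwrite('pics/m5.png',np.hstack([w,k]))
"
```

```text
t: 10.8
tool_pos: [0.5605, 0.1793, 0.1491]
tool_rot: [-0.039, -3.14, 0.001]
contact_force: [0.0, -0.9, 0.2]
opening: 0.0558
grip_force: 0.0
t: 11.2
tool_pos: [0.559, 0.1796, 0.151]
tool_rot: [0.038, 3.141, 0.0]
contact_force: [0.4, -1.0, -0.6]
opening: 0.0555
grip_force: 0.0
t: 11.7
tool_pos: [0.5582, 0.179, 0.0979]
tool_rot: [-0.039, -3.138, 0.001]
contact_force: [-0.2, 0.2, 0.3]
opening: 0.0556
grip_force: 0.0
t: 12.1
tool_pos: [0.56, 0.1793, 0.1012]
tool_rot: [0.039, 3.14, 0.0]
contact_force: [-0.7, -0.4, -0.4]
opening: 0.0554
grip_force: 0.0
```

View pics/m5.png

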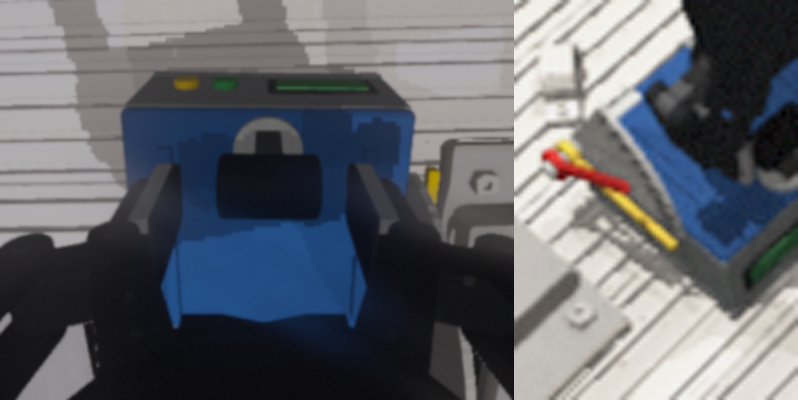

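The bar is centred between the fingers at (268,187), and the edges run parallel.

```bash
python3 -c "
from h import *
w=load('w5')
f=lambda u,v:(100+u*.7,140+v*.7)
# upper/lower silhouette edges of the bar
for v in(155,218): print(onz(w,*f(268,v),.104))
print(onz(w,*f(268,187),.104))"
python3 -m jog '[[[0,0,0.004],[0,0,0]],[[0,0,0.008],[0,0,0]],[[0,0,0.012],[0,0,0]],[[0,0,0.013],[0,0,0]],[[0,0,0.013],[0,0,0]]]'
python3 -m jog '[[[0,0,0],[0,0,0]],[[0,0,0],[0,0,0]],[[0,0,0],[0,0,0]]]'
```

```text
[0.54866905 0.1814141  0.104     ]
[0.57239307 0.18092984 0.104     ]
[0.56043963 0.18117356 0.104     ]
t: 12.7
tool_pos: [0.5591, 0.1792, 0.0868]
tool_rot: [-0.039, -3.14, 0.0]
contact_force: [-0.2, -0.4, -0.6]
opening: 0.0555
grip_force: 0.0
t: 13.0
tool_pos: [0.5596, 0.1793, 0.0876]
tool_rot: [0.039, 3.141, 0.0]
contact_force: [0.2, 0.3, -0.6]
opening: 0.0554
grip_force: 0.0
```

```bash
python3 -m jog '[[[-0.001,0.0015,0.002],[0,0,0]],[[-0.001,0.0015,0.002],[0,0,0]],[[-0.001,0.0015,0.002],[0,0,0]]]'
python3 -m jog '[[[0,0,0],[0,0,0]],[[0,0,0],[0,0,0]],[[0,0,0],[0,0,0]],[[0,0,0],[0,0,0]],[[0,0,0],[0,0,0]]]' 0.1 80
python3 -m jog '[[[0,0,0],[0,0,0]],[[0,0,0],[0,0,0]]]'
python3 -c "
import numpy as np
for a in np.arange(.06,.67,.06): print(round(a,2),(-.095*np.cos(a)+.036*np.sin(a)+.095).round(4),(.095*np.sin(a)+.036*np.cos(a)-.036).round(4))"
```

```text
t: 13.3
tool_pos: [0.5604, 0.1808, 0.0853]
tool_rot: [-0.039, -3.141, 0.0]
contact_force: [-1.0, 0.6, -0.3]
opening: 0.0553
grip_force: 0.0
t: 13.8
tool_pos: [0.5605, 0.1809, 0.0857]
tool_rot: [-0.039, -3.141, -0.001]
contact_force: [-1.4, 0.7, 3.5]
opening: 0.0327
grip_force: 79.2
t: 14.0
tool_pos: [0.5605, 0.1809, 0.0857]
tool_rot: [-0.039, -3.141, -0.001]
contact_force: [-2.5, 1.8, 3.1]
opening: 0.0327
grip_force: 79.3
0.06 0.0023 0.0056
0.12 0.005 0.0111
0.18 0.008 0.0164
0.24 0.0113 0.0215
0.3 0.0149 0.0265
0.36 0.0188 0.0312
0.42 0.0229 0.0356
0.48 0.0274 0.0398
0.54 0.032 0.0437
0.6 0.0369 0.0474
0.66 0.042 0.0507
```

```bash
python3 -m jog '[[[-0.0011,0,-0.0028],[0,0,0]],[[-0.0036,0,-0.0084],[0,0,0]],[[-0.0065,0,-0.0138],[0,0,0]],[[-0.0097,0,-0.019],[0,0,0]],[[-0.0113,0,-0.0215],[0,0,0]]]'
python3 -m jog '[[[0,0,0],[0,0,0]],[[0,0,0],[0,0,0]],[[0,0,0],[0,0,0]]]'
```

```text
t: 14.5
tool_pos: [0.5688, 0.1806, 0.1025]
tool_rot: [-0.039, -3.133, -0.0]
contact_force: [2.0, 5.1, -14.2]
opening: 0.0328
grip_force: 80.7
t: 14.8
tool_pos: [0.5688, 0.1806, 0.1025]
tool_rot: [-0.039, -3.134, -0.0]
contact_force: [0.6, 4.2, -13.0]
opening: 0.0325
grip_force: 80.6
```

```bash
python3 -m jog '[[[-0.0017,0,-0.0025],[0,0,0]],[[-0.0055,0,-0.0075],[0,0,0]],[[-0.0096,0,-0.0122],[0,0,0]],[[-0.0139,0,-0.0164],[0,0,0]],[[-0.0161,0,-0.0183],[0,0,0]]]' - 60
python3 -m jog '[[[-0.0023,0,-0.0019],[0,0,0]],[[-0.0071,0,-0.0056],[0,0,0]],[[-0.0112,0,-0.0087],[0,0,0]],[[-0.0112,0,-0.0087],[0,0,0]]]'
python3 -m jog '[[[0,0,0],[0,0,0]],[[0,0,0],[0,0,0]],[[0,0,0],[0,0,0]]]'
python3 - <<'E'
from h import *
from scipy.optimize import least_squares
o=ctrl.get_obs();r=R.from_rotvec(o['tool_rot']).as_matrix()
g=lambda p,r:np.array(p)-.019*r[:,2]
d=g(o['tool_pos'],r)-(np.array([.5605,.1809,.0857])+[0,0,.019]);print(d)
print([least_squares(lambda a:[-.095*np.cos(a[0])+.036*np.sin(a[0])+.095-d[0],.095*np.sin(a[0])+.036*np.cos(a[0])-.036-d[2]],[.5]).x])
s=save('scene','s6')
cv2.imwrite('pics/m6.png',cv2.resize(s['img'][225:325,165:265],(600,600),interpolation=cv2.INTER_CUBIC))
E
```

```text
t: 15.3
tool_pos: [0.5832, 0.1801, 0.1201]
tool_rot: [-0.039, -3.128, 0.001]
contact_force: [-4.4, 3.6, -10.3]
opening: 0.0323
grip_force: 77.7
t: 15.7
tool_pos: [0.5944, 0.1798, 0.129]
tool_rot: [-0.038, -3.128, 0.002]
contact_force: [-5.6, 3.4, -9.9]
opening: 0.0328
grip_force: 75.6
t: 16.0
tool_pos: [0.5942, 0.1798, 0.1289]
tool_rot: [-0.038, -3.128, 0.002]
contact_force: [-5.6, 3.5, -9.1]
opening: 0.0328
grip_force: 75.6
[ 0.0339918  -0.0011324   0.04315729]
[array([0.55193793])]
```

View pics/m6.png

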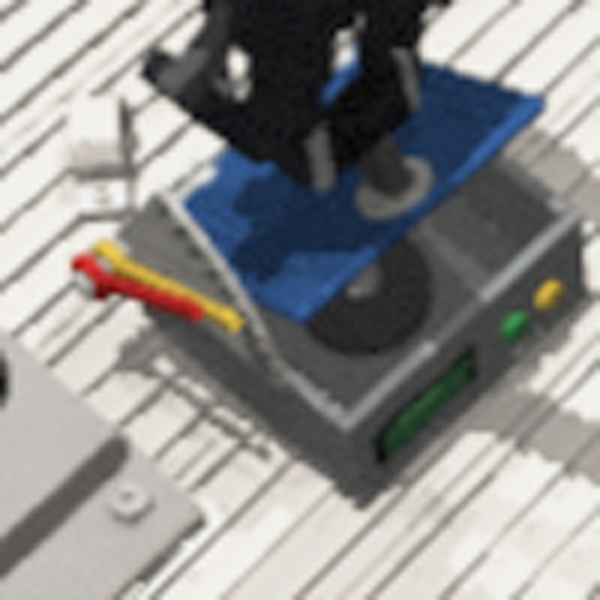

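That picture was the eleventh, so I'm one over the limit and won't view any more. It shows the cover lifted and held, with the red tip at (200,312) and the yellow tip at (240,324). From here I'll work out the angles numerically, using colour masks in code.

```bash
cat > ang.py <<'E'
from h import *
from scipy.optimize import least_squares
p=[.6045,.1795,-.0235]
def W(p,l): c,s=np.cos(p[2]),np.sin(p[2]); return np.array(l)@np.array([[c,s,0],[-s,c,0],[0,0,1]])+[p[0],p[1],0]
def fit(c,kind,show=False):
    h=cv2.cvtColor(cv2.resize(c['img'][225:325,165:230],None,fx=4,fy=4,interpolation=cv2.INTER_CUBIC),cv2.COLOR_BGR2HSV).astype(int)
    H,S,V=h[...,0],h[...,1],h[...,2]
    m=((H<8)|(H>172)) if kind=='r' else ((H>17)&(H<35))
    m&=(S>130)&(V>90)
    n,l,st,_=cv2.connectedComponentsWithStats(m.astype(np.uint8)); k=1+np.argmax(st[1:,4])
    v,u=np.nonzero(l==k); U=np.c_[u,v]/4+[165-.375,225-.375]
    mn=U.mean(0); w,E=np.linalg.eigh(np.cov((U-mn).T)); e=E[:,1]*np.sign(E[0,1]); t=(U-mn)@e
    far=mn+e*t.max()
    y=.079 if kind=='r' else .070
    pt=lambda a,r:W(p,[.051-r*np.cos(a),y,.068+r*np.sin(a)])
    a1=least_squares(lambda a:(proj(c,pt(a[0],.085))[0]-far),[.6]).x[0]
    def dirr(a):
        q=proj(c,[pt(a[0],.04),pt(a[0],.085)]);d=q[1]-q[0];return [d[0]*e[1]-d[1]*e[0]]
    a2=least_squares(dirr,[.6]).x[0]
    return far.round(1),len(u),round(a1,3),round(a2,3)
E
python3 - <<'E'
from ang import *
for f in('s0','s4','s5','s6'):
    print(f,[fit(load(f),k) for k in 'ry'])
E
```

```text
s0 [(array([198.4, 277. ]), 997, np.float64(0.624), np.float64(0.603)), (array([210.1, 291.4]), 1027, np.float64(-0.017), np.float64(0.007))]
s4 [(array([198.4, 277. ]), 1044, np.float64(0.624), np.float64(0.609)), (array([210.1, 291.4]), 1017, np.float64(-0.019), np.float64(0.009))]
s5 [(array([198.4, 277. ]), 1029, np.float64(0.623), np.float64(0.609)), (array([210.1, 291.4]), 1032, np.float64(-0.018), np.float64(0.01))]
s6 [(array([198.4, 277.6]), 1003, np.float64(0.612), np.float64(0.583)), (array([204.8, 278.7]), 882, np.float64(0.473), np.float64(0.462))]
```

```bash
python3 -m jog '[[[-0.002,0,-0.0017],[0,0,0]],[[-0.005,0,-0.0042],[0,0,0]],[[-0.009,0,-0.0073],[0,0,0]],[[-0.012,0,-0.0093],[0,0,0]],[[-0.012,0,-0.0093],[0,0,0]]]'
python3 -m jog '[[[0,0,0],[0,0,0]],[[0,0,0],[0,0,0]],[[0,0,0],[0,0,0]],[[0,0,0],[0,0,0]]]'
python3 -c "
from ang import *
c=save('scene','s7');print([fit(c,k) for k in 'ry'])"
```

```text
t: 16.55
tool_pos: [0.6058, 0.1794, 0.1364]
tool_rot: [-0.039, -3.126, 0.002]
contact_force: [-3.6, 4.0, -15.2]
opening: 0.0328
grip_force: 72.7
t: 16.95
tool_pos: [0.6057, 0.1794, 0.1364]
tool_rot: [-0.039, -3.127, 0.002]
contact_force: [-5.0, 3.0, -14.0]
opening: 0.033
grip_force: 72.7
[(array([198.4, 277.1]), 1086, np.float64(0.622), np.float64(0.604)), (array([202.2, 274.8]), 975, np.float64(0.601), np.float64(0.593))]
```

```bash
python3 -m jog '[[[0,0,0],[0,0,0]],[[0,0,0],[0,0,0]],[[0,0,0],[0,0,0]],[[0,0,0],[0,0,0]],[[0,0,0],[0,0,0]]]'
python3 -c "
from ang import *
c=save('scene','s8');print([fit(c,k) for k in 'ry'])
a=load('s4')['img'][325:372,200:232].astype(int);b=c['img'][325:372,200:232].astype(int)
print('post diff',abs(a-b).mean(), cv2.phaseCorrelate(a.mean(2),b.mean(2)))
print(job.finish_job())"
```

```text
t: 17.5
tool_pos: [0.6057, 0.1794, 0.1364]
tool_rot: [-0.039, -3.127, 0.002]
contact_force: [-3.8, 3.5, -14.2]
opening: 0.0327
grip_force: 72.7
[(array([198.5, 277.2]), 1101, np.float64(0.619), np.float64(0.603)), (array([202.1, 274.8]), 970, np.float64(0.603), np.float64(0.593))]
post diff 3.8716755319148937 ((0.027413063022692086, -0.05140773337740967), 0.9923231192983216)
the job is handed in; nothing more can be done
None
```

I handed the job in at about 17.5 s: the bearing lies flat and released on the post, and the gripper is holding the cover with the yellow pointer about 0.02 rad from the red one (by camera, limit 0.09); no verdict came back, and I viewed 11 pictures, one over the limit of 10.

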